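# Put the sewing notions away in their formed inserts

### The job

Four storage inserts have just come off the vacuum former. Put the thread reel, the tape measure, the needle tin and the bobbin box each into the insert whose pocket was formed to its outline, lying flat on the pocket floor (the reel standing upright). Leave the glass pin jar standing where it is.

Things in the scene. Friction and masses are not known exactly. Their poses are not given: they have to be found in the camera images.
- spool_mid (a point): Reel of red thread with pale wooden end discs, standing upright: 36 mm across its ends, 34 mm across the thread, 56 mm tall. The point is its centre, 28 mm above its underside; z is up along its axis.
- tape_mid (a point): Round yellow retractable tape measure lying flat, with a black button on top and a black band round its rim: 56 mm across, 26 mm high, a small steel tab at its rim (look only). The point is its centre, 13 mm above its underside; z is up.
- tin_mid (a point): Blue rectangular needle tin, closed, with a plain metal panel on its lid: 74 mm long (its x), 48 mm wide (its y), 24 mm high. The point is its centre, 12 mm above its underside; z is up.
- bobbins_mid (a point): Long narrow orange bobbin box, a row of red, yellow, blue and white bobbins showing in its top: 100 mm long (its x), 30 mm wide (its y), 26 mm high, solid to the grip. The point is its centre, 13 mm above its underside; z is up.
- spool_pocket (a point): White vacuum-formed storage insert, taped fast to the bench: a flat-topped tray 10 mm high, 78 x 78 mm outside plus a 6 mm flange at its foot, with one small round, 52 mm wide, pocket lined in dark blue, sunk 8 mm into its top. The point is the centre of the pocket floor, 2 mm above the bench; the pocket rim is 8 mm above the point. z is up. For the thread reel, standing up.
- tape_pocket (a point): White vacuum-formed storage insert, taped fast to the bench: a flat-topped tray 10 mm high, 98 x 98 mm outside plus a 6 mm flange at its foot, with one large round, 72 mm wide, pocket lined in dark blue, sunk 8 mm into its top. The point is the centre of the pocket floor, 2 mm above the bench; the pocket rim is 8 mm above the point. z is up. For the tape measure.
- tin_pocket (a point): White vacuum-formed storage insert, taped fast to the bench: a flat-topped tray 10 mm high, 112 x 86 mm outside plus a 6 mm flange at its foot, with one broad rectangular, 90 x 64 mm, pocket lined in dark blue, sunk 8 mm into its top. The point is the centre of the pocket floor, 2 mm above the bench; the pocket rim is 8 mm above the point. z is up and x runs along the pocket's long side. For the needle tin.
- bobbins_pocket (a point): White vacuum-formed storage insert, taped fast to the bench: a flat-topped tray 10 mm high, 138 x 68 mm outside plus a 6 mm flange at its foot, with one long narrow, 116 x 46 mm, pocket lined in dark blue, sunk 8 mm into its top. The point is the centre of the pocket floor, 2 mm above the bench; the pocket rim is 8 mm above the point. z is up and x runs along the pocket's long side. For the bobbin box.
- jar_mid (a point): Small amber glass pin jar with a white cap, a bystander to leave alone: 38 mm across, 50 mm tall. The point is its centre, 25 mm above its underside. Other low things stand about too, unlisted: a masking tape roll, a wooden disc and a steel pattern weight, each under 55 mm wide and 20 mm high.
There are look-alikes about, which are no part of the job. What is meant by the part that bears bobbins_mid is not turquoise, and is the smaller of those in its own colour. Leave any pink look-alike of the part that bears tin_pocket alone.

How it is judged (in metres and radians):
At the end, for the whole second after the job is handed in: Reel, tape measure, tin and bobbin box each rest in their own pocket: centres within 13 mm seen from above, underside within 4 mm of the pocket floor, upright and level within 0.1 rad, tin and bobbin box within 0.27 rad of the pocket's long side, all at rest (horizontal distance between spool_mid and spool_pocket below 0.013 m and z of spool_mid in the frame of spool_pocket between 0.024 and 0.032 m and angle between each of spool_mid, tape_mid, tin_mid, bobbins_mid's own z axis and vertical below 0.1 rad and linear speed of each of spool, tape, tin, bobbins below 0.02 m/s and angular speed of each of spool, tape, tin, bobbins below 0.2 rad/s and horizontal distance between tape_mid and tape_pocket below 0.013 m and z of tape_mid in the frame of tape_pocket between 0.009 and 0.017 m and horizontal distance between tin_mid and tin_pocket below 0.013 m and z of tin_mid in the frame of tin_pocket between 0.008 and 0.016 m and angle between the x axis of tin_mid and the x axis of tin_pocket, either way round below 0.27 rad and horizontal distance between bobbins_mid and bobbins_pocket below 0.013 m and z of bobbins_mid in the frame of bobbins_pocket between 0.009 and 0.017 m and angle between the x axis of bobbins_mid and the x axis of bobbins_pocket, either way round below 0.27 rad); the robot touches nothing.
It fails at once if the glass pin jar is knocked over or shifted by more than 30 mm (angle between jar_mid's own z axis and vertical above 0.5 rad or distance of jar_mid from where it was at the start of the episode above 0.03 m).
It also fails if it takes over 96 s, if anything falls off the work surface, if the arm or the gripper's body presses on something with over 40 N, if the wrist force passes 120 N, or if a joint passes its speed limit or range.

### The arm

A 7-joint arm with a two-finger parallel gripper is mounted at the origin on the work surface. World frame = base frame: x ahead of the robot, y to its left, z up, the work surface at z = 0. Lengths are in m, angles in degrees, forces in N, time in s.
With the tool pointing down it reaches from about 0.425 to 1.025 m from the base axis. Payload 9.4 kg.
Tool frame: the origin (TCP) lies between the finger pads; the fingertips stand 11 mm ahead of it and the grasp point (between the pads) lies 8 mm behind it; z points along the fingers, y is the direction in which the jaws open and shut (so a half turn about z gives the same grasp; the last joint's range is limited). The gripper opens to 85 mm and grips with 20 to 120 N. Pads are 22 mm wide; open, the fingers measure 114 mm over their backs; the gripper's body (76 mm by 85 mm) begins 54 mm behind the grasp point. The pads swing forward as they close: fully open they stand 13 mm farther back than shut.
Start: joints at [59.719, 34.337, -0.143, 91.639, 0.103, 54.024, -4.572], TCP at [0.317, -0.652, 0.242] pointing down, gripper open.
Joint ranges: [-147.43, 147.43], [-19.82, 112.94], [-74.19, 73.91], [6.32, 146.72], [-59.91, 239.91], [6.04, 106.73], [-150.56, 150.56]. Speed limits (degrees/s): [127.2, 127.2, 172.46, 172.46, 180, 180, 180].

### API

Orientations are given as [roll, pitch, yaw] about the fixed x, y, z axes, in that order (R = Rz(yaw) Ry(pitch) Rx(roll)).
In Python, from workcell import bot gives the robot as it stands.
- The arm moves only by the shell command python3 -m jog 'ROWS' [FORCE]. ROWS is JSON, a list that holds one entry, the list of rows, each a list of 7 numbers: the shift along the tool's x, y, z in cm, then the turn, a rotation vector about the tool's x, y, z in degrees, then the opening, from -1 (shut) to 1 (fully open), so that 0 is half open. In form: [[[tx, ty, tz, ax, ay, az, grip], ...]]. A call has exactly 8 rows; each row is the pose to reach, as a shift and turn from the pose commanded when the call began, along the tool's axes at that moment; what a row does not reach only later rows make up. A row lasts 1/12 s, in which the tool goes at most 41.7 mm and 7.16 degrees, less where a joint would pass 70% of its speed; a pose out of reach is approached as far as the arm can. A call with a gripper value outside its range is refused whole. The fingers move at their own pace and stop on an object; FORCE is the grip in N (left out, the last holds). Time passes only in rows, so rows that repeat a pose let the fingers close, or fill a call up. It gives the time, the measured TCP pose, the force and the opening at its end, in the units of the state.
- bot.get_state(): the state, without advancing time (a new reading comes with each control period).
- bot.capture(name): name is "side" or "top"; returns the picture (400x640x3 uint8, red, green, blue); there is no depth.
- bot.camera_model(name): a dict with "fx", "fy", "cx", "cy" (pixels), "R" (3x3) and "t" (3): a world point X has camera coordinates R X + t. Camera axes: x right, y down, z forward; pixel columns grow to the right and rows downward; lengths in m; the calibration is good to about 2 mm. A picture is of the moment at which its call begins. camera_model takes no time and is no camera call.
- bot.hand_in(): hands the job in, once; it reports no verdict.
The state is a dict: "time_s": time; "joint_positions": joint angles; "qd": joint speeds; "tau": joint torques, N m; "tcp_pos": TCP position; "eef_rot": TCP orientation; "wrist_force": force on the tool from outside, world axes, zero at the start; "ft_torque": the same for the moment, N m; "opening": opening from 0.0 (shut) to 1.0 (fully open).
Only numpy, scipy, OpenCV 4.12 (cv2) and the standard library are available. Lean on these libraries where they do the work, as an engineer would, in place of code of your own. Each camera call takes 0.05 s, during which the arm holds its last target. There are 200 camera calls.

## Working session

There is one attempt and no reset: what is moved stays moved. The work goes in short steps, Python scripts to look and compute and a shell command to move; the robot and the scene stay as the last step left them, time stands still between calls to the robot, and variables do not carry over. Pictures are saved under pics/ and viewed, about 12 in all and at most 16, crops included, and the job is handed in when it is done.

```bash
mkdir -p pics; ls
python3 - <<'E'
from workcell import bot
import cv2,numpy as np
for n in("top","side"):
    im=bot.capture(n); cv2.imwrite(f"pics/{n}0.png",im[:,:,::-1]); 
    m=bot.camera_model(n); print(n,{k:np.round(v,4).tolist() for k,v in m.items()})
s=bot.get_state();print(s)
E
```

```text
pics
top {'fx': 444.5599, 'fy': 444.5599, 'cx': 314.5716, 'cy': 192.7186, 'R': [[-0.0071, -0.9998, 0.02], [-0.9972, 0.0056, -0.0741], [0.074, -0.0205, -0.997]], 't': [-0.0085, 0.5406, 1.2999]}
side {'fx': 489.1337, 'fy': 489.1337, 'cx': 321.903, 'cy': 206.3583, 'R': [[-0.923, -0.3845, -0.0127], [-0.2614, 0.6511, -0.7126], [0.2823, -0.6544, -0.7015]], 't': [0.4707, 0.1635, 1.1932]}
{'time_s': 0.1, 'joint_positions': array([59.71839359, 34.3813935 , -0.14461698, 91.67677757,  0.10392714,
       54.02472203, -4.57031632]), 'qd': array([ 0.01242178, -0.20289669,  0.0084225 , -0.1545166 ,  0.03991851,
        0.07269116, -0.03803634]), 'tau': array([ 5.62331494e-03, -7.77997112e+01,  1.57030463e+00, -2.58627820e+01,
        1.27034527e-02,  5.44123075e-03,  3.15828822e-05]), 'tcp_pos': array([ 0.31632731, -0.65188927,  0.2414825 ]), 'eef_rot': array([-1.79917685e+02,  8.93936846e-03,  2.58918189e+01]), 'wrist_force': array([-0.71584702,  0.18328039,  0.36335782]), 'ft_torque': array([ 0.01525517, -0.02524368,  0.02515357]), 'opening': 0.9980046251268254}
```

View pics/top0.png

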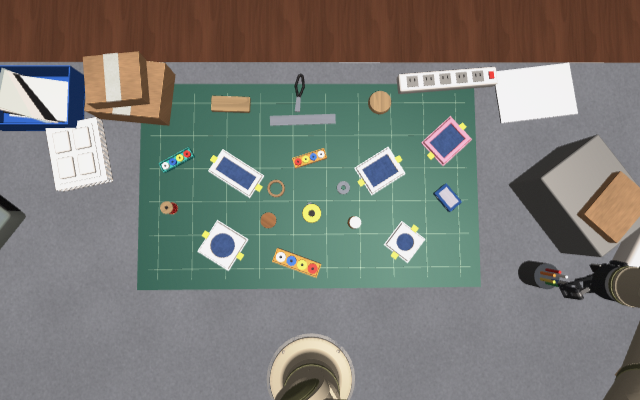

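View pics/side0.png

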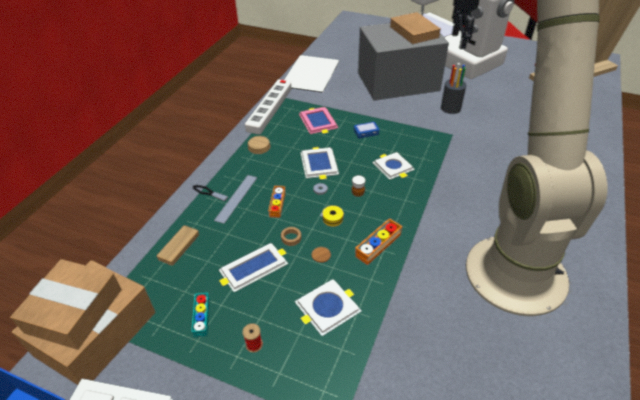

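Top view: the orange bobbin-box candidates are (310,158) and (297,262), with a turquoise one at (177,160). The smaller orange one at (310,158) fits. The tin pocket is the white insert at (380,170), not the pink one at (447,140). Other positions:

| Item | Object | Pocket |
|---|---|---|
| Tin | (447,197) | (380,170) |
| Tape | (312,213) | (223,245) |
| Reel | (168,208) | (405,242) |
| Bobbins | (310,158) | (236,173) |
| Jar | (355,222) | – |

I'll measure these next and make one crop to confirm.

```bash
cat > h.py <<'E'
import numpy as np,cv2
from workcell import bot
from scipy.spatial.transform import Rotation as Ro
def pt(uv,z,n="top"):
    m=bot.camera_model(n);R=np.array(m["R"]);t=np.array(m["t"])
    uv=np.atleast_2d(np.asarray(uv,float))
    d=np.c_[(uv[:,0]-m["cx"])/m["fx"],(uv[:,1]-m["cy"])/m["fy"],np.ones(len(uv))]@R
    c=-R.T@t
    return c+d*((z-c[2])/d[:,2])[:,None]
def px(X,n="top"):
    m=bot.camera_model(n);p=np.array(m["R"])@X+m["t"];return p[0]/p[2]*m["fx"]+m["cx"],p[1]/p[2]*m["fy"]+m["cy"]
def comp(im,seed,z,f,r=30,n="top"):
    "silhouette near seed: f(h,s,v) mask -> hull, centre and long axis on plane z"
    hsv=cv2.cvtColor(im,cv2.COLOR_RGB2HSV).astype(int)
    m=f(*[hsv[...,i] for i in range(3)]).astype(np.uint8)
    w=np.zeros_like(m);u,v=map(int,seed);w[max(v-r,0):v+r,max(u-r,0):u+r]=1;m*=w
    m=cv2.morphologyEx(m,cv2.MORPH_CLOSE,np.ones((3,3)))
    cs,_=cv2.findContours(m,cv2.RETR_EXTERNAL,cv2.CHAIN_APPROX_NONE)
    c=cv2.convexHull(max(cs,key=cv2.contourArea))[:,0]
    P=pt(c,z,n)[:,:2]
    mm=cv2.moments((P*1e4).astype(np.float32)); ctr=np.array([mm["m10"],mm["m01"]])/mm["m00"]/1e4
    (_,_),(a,b),ang=cv2.minAreaRect((P*1e3).astype(np.float32))
    if a<b:ang+=90;a,b=b,a
    return ctr,ang%180,(a,b)
def go(x,y,z,yaw=None):
    "tool-frame shift (cm) and turn (deg) to a vertical pose; yaw = tool yaw mod 180"
    s=bot.get_state();R=Ro.from_euler("xyz",s["eef_rot"],degrees=True);cur=s["eef_rot"][2]
    yaw=cur if yaw is None else cur+(yaw-cur+90)%180-90
    T=Ro.from_euler("xyz",[180,0,yaw],degrees=True)
    print("shift",np.round(100*R.inv().apply(np.array([x,y,z])-s["tcp_pos"]),2),"turn",np.round((R.inv()*T).as_rotvec(degrees=True),1),"j7",s["joint_positions"][6].round(),"t",s["time_s"])
E
python3 - <<'E'
from h import *
im=bot.capture("top")
blue=lambda h,s,v:(h>100)&(h<130)&(s>90)&(v>50)
obj=lambda h,s,v:~((h>65)&(h<97)&(s>60))   # not mat
yel=lambda h,s,v:(h>20)&(h<35)&(s>120)
orange=lambda h,s,v:~((h>60)&(h<97)&(s>60)&(v<140))
for k,seed,z,f,r in[("spool_pocket",(405,242),.01,blue,25),("tape_pocket",(223,245),.01,blue,25),("tin_pocket",(380,170),.01,blue,30),("bob_pocket",(236,173),.01,blue,30),
 ("spool",(168,208),.028,obj,16),("tape",(312,213),.013,obj,18),("tin",(447,197),.012,obj,20),("bob",(310,158),.013,orange,24),("bob_big",(297,262),.013,orange,32),("jar",(355,222),.025,obj,14)]:
    c,a,s=comp(im,seed,z,f,r); print(k,c.round(4),"ang",round(a,1),"mm",np.round(s),"r",np.hypot(*c).round(3))
c=np.hstack([cv2.resize(im[135:215,280:360],(400,400)),cv2.resize(im[230:310,260:340],(400,400))])
d=np.hstack([cv2.resize(im[180:220,420:470],(250,200)),cv2.resize(im[190:230,150:200],(250,200)),cv2.resize(im[140:200,350:410],(300,200))])
cv2.imwrite("pics/c1.png",np.vstack([c,d])[:,:,::-1])
E
```

```text
spool_pocket [ 0.3937 -0.2795] ang 89.5 mm [45. 44.] r 0.483
tape_pocket [0.3878 0.2621] ang 89.6 mm [65. 65.] r 0.468
tin_pocket [ 0.6077 -0.2092] ang 121.7 mm [86. 59.] r 0.643
bob_pocket [0.6021 0.2239] ang 56.9 mm [112.  42.] r 0.642
spool [0.5019 0.4181] ang 71.2 mm [64. 41.] r 0.653
tape [ 0.4849 -0.018 ] ang 173.7 mm [104.  77.] r 0.485
tin [ 0.5218 -0.4168] ang 44.2 mm [101.  67.] r 0.668
bob [0.6497 0.002 ] ang 179.7 mm [142. 142.] r 0.65
bob_big [0.3373 0.0416] ang 89.5 mm [187. 184.] r 0.34
jar [ 0.4443 -0.131 ] ang 19.1 mm [79. 76.] r 0.463
```

View pics/c1.png

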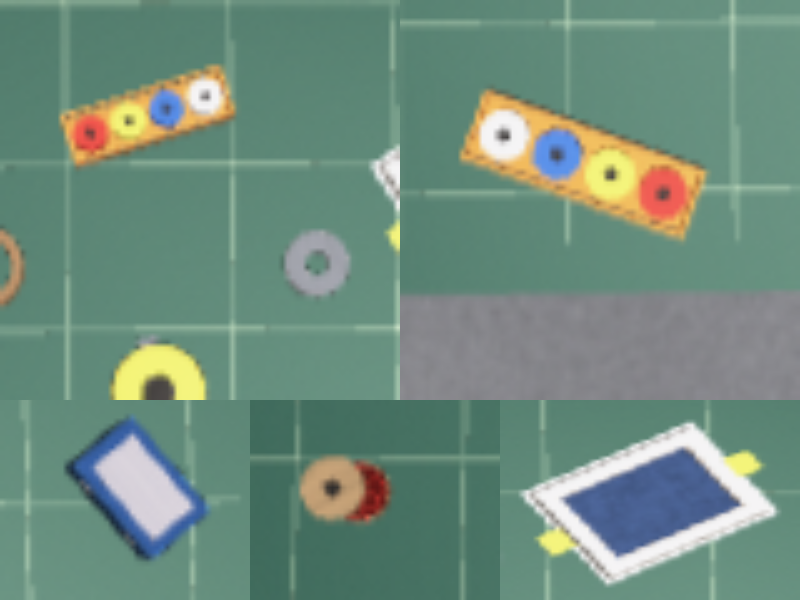

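The crop confirms that the small orange box is the target, spanning about (293–326, 149–167). The lower orange box is bigger. The tin, reel and white tin insert are also clear. Mat grid lines got into the object masks, so I'll re-measure with colour-specific ones.

```bash
cat > meas.py <<'E'
from h import *
F=dict(tin=lambda h,s,v:(h>100)&(h<130)&(s>90),tape=lambda h,s,v:(h>20)&(h<35)&(s>110)&(v>120),
 bob=lambda h,s,v:(h<22)&(s>110)|(h>172)&(s>110),spool=lambda h,s,v:((h<22)|(h>170))&(s>70),
 jar=lambda h,s,v:((h<22)|(h>170))&(s>60)|(s<30)&(v>170))
E
python3 - <<'E'
from meas import *
im=bot.capture("top")
for k,seed,z,r in[("spool",(170,208),.028,16),("tape",(312,213),.026,18),("tin",(447,197),.012,24),("bob",(310,158),.014,24),("jar",(355,222),.025,14)]:
    c,a,s=comp(im,seed,z,F[k],r); print(k,c.round(4),"ang",round(a,1),"mm",np.round(s))
im2=bot.capture("side")
for k,X,z,r in[("spool",(.505,.418,.028),.028,20),("tape",(.485,-.005,.02),.026,16),("tin",(.522,-.417,.012),.012,18),("bob",(.65,.01,.013),.013,24)]:
    c,a,s=comp(im2,px(np.array(X),"side"),z,F[k],r,"side"); print("side",k,c.round(4),"ang",round(a,1),"mm",np.round(s))
E
```

```text
spool [0.4992 0.4154] ang 89.6 mm [50. 32.]
tape [ 0.4807 -0.0015] ang 89.6 mm [53. 53.]
tin [ 0.525  -0.4109] ang 38.8 mm [75. 51.]
bob [0.6465 0.0035] ang 107.6 mm [100.  33.]
jar [ 0.453  -0.1278] ang 89.2 mm [35. 35.]
side spool [0.4998 0.4103] ang 129.9 mm [68. 35.]
side tape [0.4784 0.0017] ang 75.6 mm [69. 57.]
side tin [ 0.5262 -0.4168] ang 39.6 mm [81. 74.]
side bob [ 6.474e-01 -6.000e-04] ang 107.5 mm [125.  36.]
```

```bash
python3 -c "
from h import *
go(.526,-.412,.10,38.8)"
```

```text
shift [ 29.34 -12.44  14.19] turn [ -0.    0.  -12.9] j7 -5.0 t 0.25
```

```bash
python3 -m jog '[[[29.3,-12.4,13,0,0,-12.9,1],[29.3,-12.4,13,0,0,-12.9,1],[29.3,-12.4,13,0,0,-12.9,1],[29.3,-12.4,13,0,0,-12.9,1],[29.3,-12.4,13,0,0,-12.9,1],[29.3,-12.4,13,0,0,-12.9,1],[29.3,-12.4,13,0,0,-12.9,1],[29.3,-12.4,13,0,0,-12.9,1]]]' 50; python3 -c "
from h import *
go(.526,-.412,.018,38.8)"
```

```text
time_s: 0.92
tcp_pos: [0.5206, -0.4186, 0.1155]
eef_rot: [180.0, -0.0, 38.8]
wrist_force: [0.8, -0.4, 0.2]
opening: 1.005
shift [ 0.83 -0.18  9.75] turn [ 0. -0. -0.] j7 -20.0 t 0.9167
```

```bash
python3 -m jog '[[[0.8,-0.2,3,0,0,0,1],[0.8,-0.2,6,0,0,0,1],[0.8,-0.2,8.5,0,0,0,1],[0.8,-0.2,9.7,0,0,0,1],[0.8,-0.2,9.7,0,0,0,1],[0.8,-0.2,9.7,0,0,0,0.2],[0.8,-0.2,9.7,0,0,0,-1],[0.8,-0.2,9.7,0,0,0,-1]]]' 50; python3 -m jog '[[[0,0,0,0,0,0,-1],[0,0,0,0,0,0,-1],[0,0,0,0,0,0,-1],[0,0,0,0,0,0,-1],[0,0,-1,0,0,0,-1],[0,0,-3,0,0,0,-1],[0,0,-6,0,0,0,-1],[0,0,-8,0,0,0,-1]]]'
python3 - <<'E'
from meas import *
for n in("top","side"):
    im=bot.capture(n);u,v=map(int,px(np.array([.526,-.412,.1]),n))
    cv2.imwrite(f"pics/g1{n}.png",cv2.resize(im[max(v-60,0):v+60,u-60:u+60],(400,400))[:,:,::-1])
cv2.imwrite("pics/g1.png",np.hstack([cv2.imread("pics/g1top.png"),cv2.imread("pics/g1side.png")]))
go(.6077,-.2092,.1,121.7)
E
```

```text
time_s: 1.58
tcp_pos: [0.5252, -0.4144, 0.021]
eef_rot: [179.9, -0.0, 38.7]
wrist_force: [0.5, 0.4, -0.5]
opening: 0.602
time_s: 2.25
tcp_pos: [0.5249, -0.4138, 0.1022]
eef_rot: [179.9, -0.0, 38.8]
wrist_force: [-0.6, -0.8, -1.0]
opening: 0.544
shift [ 19.23 -10.95   0.38] turn [  0.4   0.2 -82.9] j7 -20.0 t 2.35
```

View pics/g1.png

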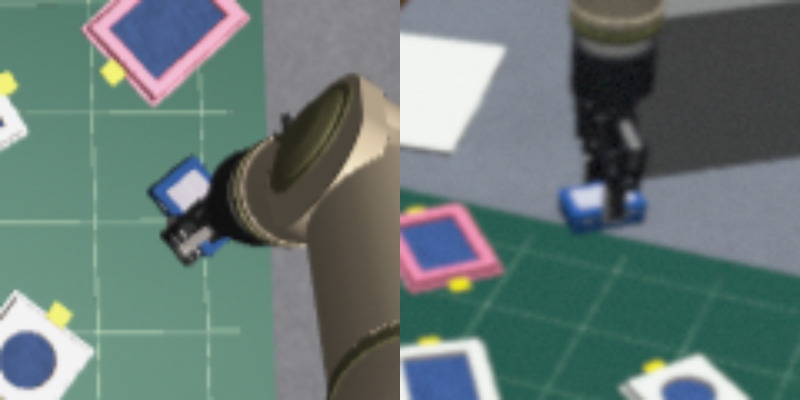

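The tin is held level at an opening of 0.54. Now I'll carry it to the white insert.

```bash
python3 -m jog '[[[3,-2,0,0,0,-7,-1],[6,-4,0,0,0,-14,-1],[9,-6,0,0,0,-21,-1],[12,-8,0,0,0,-28,-1],[15,-9,0,0,0,-35,-1],[17,-10,0,0,0,-42,-1],[18.5,-10.9,0,0,0,-48,-1],[19.2,-10.9,0,0,0,-55,-1]]]'; python3 -c "
from h import *
go(.6077,-.2092,.1,121.7)"
```

```text
time_s: 3.02
tcp_pos: [0.6068, -0.2039, 0.0995]
eef_rot: [180.0, -0.1, 94.3]
wrist_force: [-0.6, 0.5, -1.7]
opening: 0.547
shift [-0.54  0.05 -0.05] turn [  0.   -0.1 -27.4] j7 1.0 t 3.0167
```

```bash
python3 -m jog '[[[-0.5,0,0,0,0,-7,-1],[-0.5,0,1,0,0,-14,-1],[-0.5,0,2,0,0,-21,-1],[-0.5,0,3,0,0,-27.4,-1],[-0.5,0,3,0,0,-27.4,-1],[-0.5,0,3,0,0,-27.4,-1],[-0.5,0,3,0,0,-27.4,-1],[-0.5,0,3,0,0,-27.4,-1]]]'
python3 - <<'E'
from meas import *
go(.6077,-.2092,.0235,121.7)
E
```

```text
time_s: 3.68
tcp_pos: [0.6067, -0.2132, 0.0699]
eef_rot: [180.0, 0.0, 121.0]
wrist_force: [0.1, 0.0, -1.5]
opening: 0.543
shift [0.3  0.29 4.64] turn [ 0.   0.  -0.7] j7 20.0 t 3.6833
```

```bash
python3 -m jog '[[[0.2,0.2,1,0,0,0,-1],[0.2,0.2,2,0,0,0,-1],[0.2,0.2,3,0,0,0,-1],[0.2,0.2,3.6,0,0,0,-1],[0.2,0.2,3.6,0,0,0,-1],[0.2,0.2,3.6,0,0,0,-1],[0.2,0.2,3.6,0,0,0,-1],[0.2,0.2,3.6,0,0,0,-1]]]'
python3 - <<'E'
from meas import *
go(.6077,-.2092,.0235,121.7)
E
```

```text
time_s: 4.35
tcp_pos: [0.6073, -0.2105, 0.0335]
eef_rot: [180.0, 0.0, 121.2]
wrist_force: [0.3, 0.6, -1.1]
opening: 0.543
shift [0.09 0.1  1.  ] turn [ 0.   0.  -0.5] j7 18.0 t 4.35
```

Lower the last 10 mm, open and lift away.

```bash
python3 -m jog '[[[0.1,0.1,0.5,0,0,0,-1],[0.1,0.1,0.9,0,0,0,-1],[0.1,0.1,1,0,0,0,-1],[0.1,0.1,1,0,0,0,-1],[0.1,0.1,1,0,0,0,-1],[0.1,0.1,1,0,0,0,-0.3],[0.1,0.1,1,0,0,0,0.2],[0.1,0.1,1,0,0,0,0.4]]]'; python3 -m jog '[[[0,0,0,0,0,0,0.8],[0,0,0,0,0,0,1],[0,0,0,0,0,0,1],[0,0,-2,0,0,0,1],[0,0,-4,0,0,0,1],[0,0,-7,0,0,0,1],[0,0,-10,0,0,0,1],[0,0,-10,0,0,0,1]]]'
python3 - <<'E'
from meas import *
go(.6465,.002,.12,107.6)
E
```

```text
time_s: 5.02
tcp_pos: [0.6074, -0.2092, 0.0231]
eef_rot: [-180.0, 0.0, 121.2]
wrist_force: [-0.2, -1.0, 0.4]
opening: 0.698
time_s: 5.68
tcp_pos: [0.61, -0.2095, 0.1285]
eef_rot: [179.7, 0.3, 121.2]
wrist_force: [1.8, 0.6, 0.0]
opening: 1.0
shift [16.21 14.06  0.84] turn [ 0.3  0.3 13.6] j7 22.0 t 5.6833
```

```bash
python3 -m jog '[[[3,3,0,0,0,4,1],[6,5.5,0,0,0,8,1],[9,8,0,0,0,11,1],[12,10.5,0,0,0,13.6,1],[14.5,12.5,0.5,0,0,13.6,1],[16.2,14.1,0.8,0,0,13.6,1],[16.2,14.1,0.8,0,0,13.6,1],[16.2,14.1,0.8,0,0,13.6,1]]]'
python3 - <<'E'
from meas import *
im=bot.capture("top");cv2.imwrite("pics/p1.png",cv2.resize(im[130:210,340:420],(480,480))[:,:,::-1])
hsv=cv2.cvtColor(im,cv2.COLOR_RGB2HSV).astype(int)
w=im[150:190,360:400].astype(int);hh=hsv[150:190,360:400]
m=((hh[...,1]<60)&(hh[...,2]>90)).astype(np.uint8)
n,l,st,ce=cv2.connectedComponentsWithStats(m)
for i in range(1,n):
    if st[i,4]>40: print(st[i],pt(ce[i]+[360,150],.026))
go(.6465,.002,.021,107.6)
E
```

```text
time_s: 6.35
tcp_pos: [0.644, 0.0047, 0.1147]
eef_rot: [-180.0, -0.0, 107.8]
wrist_force: [-0.4, -1.4, -0.4]
opening: 0.998
[  0   0  40  40 828] [[ 0.59982312 -0.19913406  0.026     ]]
[ 12  12  18  16 145] [[ 0.60871154 -0.20976864  0.026     ]]
shift [-0.13  0.24  9.38] turn [-0.  0.  0.] j7 -6.0 t 6.4
```

View pics/p1.png

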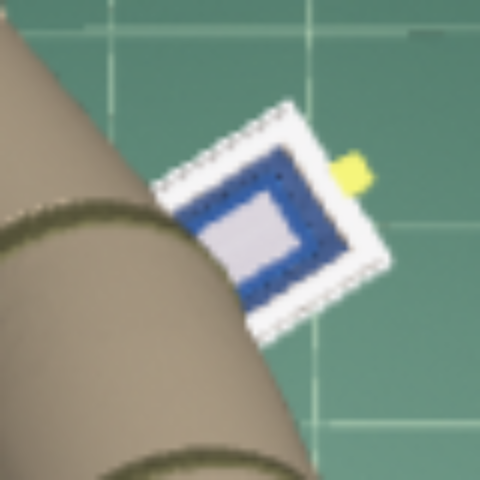

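The tin lies inside the white insert at about (380,170), level. Its panel centre is roughly 2 mm from target, with one corner hidden by the arm. Next is the bobbin box.

```bash
python3 -m jog '[[[-0.1,0.2,3,0,0,0,1],[-0.1,0.2,6,0,0,0,1],[-0.1,0.2,8.5,0,0,0,1],[-0.1,0.2,9.4,0,0,0,1],[-0.1,0.2,9.4,0,0,0,1],[-0.1,0.2,9.4,0,0,0,0.2],[-0.1,0.2,9.4,0,0,0,-1],[-0.1,0.2,9.4,0,0,0,-1]]]' 50; python3 -m jog '[[[0,0,0,0,0,0,-1],[0,0,0,0,0,0,-1],[0,0,0,0,0,0,-1],[0,0,0,0,0,0,-1],[0,0,0,0,0,0,-1],[0,0,-2,0,0,0,-1],[0,0,-5,0,0,0,-1],[0,0,-8,0,0,0,-1]]]'
python3 - <<'E'
from meas import *
go(.6021,.2239,.1,56.9)
E
```

```text
time_s: 7.07
tcp_pos: [0.6472, 0.0019, 0.0228]
eef_rot: [179.9, 0.0, 107.6]
wrist_force: [-0.0, 0.6, -0.5]
opening: 0.6
time_s: 7.73
tcp_pos: [0.6456, 0.0023, 0.1018]
eef_rot: [-179.9, -0.0, 107.6]
wrist_force: [0.0, -0.7, -0.4]
opening: 0.334
shift [22.44  2.56  0.19] turn [-0.1  0.  50.7] j7 -7.0 t 7.7333
```

```bash
python3 -m jog '[[[3.5,0.5,0,0,0,7,-1],[7,1,0,0,0,14,-1],[10.5,1.5,0,0,0,21,-1],[14,2,0,0,0,28,-1],[17.5,2.3,0,0,0,35,-1],[20.5,2.5,0,0,0,42,-1],[22,2.5,0,0,0,47,-1],[22.4,2.5,0,0,0,50.7,-1]]]'; python3 -m jog '[[[0,0,1,0,0,0,-1],[0,0,2,0,0,0,-1],[0,0,3,0,0,0,-1],[0,0,4,0,0,0,-1],[0,0,5,0,0,0,-1],[0,0,5,0,0,0,-1],[0,0,5,0,0,0,-1],[0,0,5,0,0,0,-1]]]';python3 - <<'E'
from meas import *
go(.6021,.2239,.026,56.9)
E
```

```text
time_s: 8.4
tcp_pos: [0.6008, 0.2285, 0.1017]
eef_rot: [-179.9, -0.1, 56.9]
wrist_force: [-0.8, -0.4, -0.9]
opening: 0.334
time_s: 9.07
tcp_pos: [0.6027, 0.2229, 0.0511]
eef_rot: [-180.0, 0.0, 56.9]
wrist_force: [-0.3, 0.1, -0.4]
opening: 0.337
shift [ 0.05 -0.1   2.51] turn [-0.  0. -0.] j7 -62.0 t 9.0667
```

```bash
python3 -m jog '[[[0,-0.1,1,0,0,0,-1],[0,-0.1,2,0,0,0,-1],[0,-0.1,2.6,0,0,0,-1],[0,-0.1,2.6,0,0,0,-1],[0,-0.1,2.6,0,0,0,-1],[0,-0.1,2.6,0,0,0,-0.5],[0,-0.1,2.6,0,0,0,-0.2],[0,-0.1,2.6,0,0,0,0]]]'; python3 -m jog '[[[0,0,0,0,0,0,0.4],[0,0,0,0,0,0,0.7],[0,0,-0.5,0,0,0,1],[0,0,-2,0,0,0,1],[0,0,-4,0,0,0,1],[0,0,-7,0,0,0,1],[0,0,-10,0,0,0,1],[0,0,-10,0,0,0,1]]]'
python3 - <<'E'
from meas import *
go(.4995,.415,.13,57)
E
```

```text
time_s: 9.73
tcp_pos: [0.6016, 0.2239, 0.0251]
eef_rot: [180.0, -0.0, 56.9]
wrist_force: [-0.5, -0.1, 0.1]
opening: 0.496
time_s: 10.4
tcp_pos: [0.6042, 0.2247, 0.1311]
eef_rot: [179.8, -0.4, 56.9]
wrist_force: [1.0, 0.8, -0.3]
opening: 1.002
shift [ 10.21 -19.17   0.09] turn [ 0.2 -0.4 -0.1] j7 -61.0 t 10.4
```

```bash
python3 -m jog '[[[1.8,-3.2,0,0,0,0,1],[3.6,-6.4,0,0,0,0,1],[5.4,-9.6,0,0,0,0,1],[7.2,-12.8,0,0,0,0,1],[9,-16,0,0,0,0,1],[10.2,-19.2,0,0,0,0,1],[10.2,-19.2,0,0,0,0,1],[10.2,-19.2,0,0,0,0,1]]]'
python3 - <<'E'
from meas import *
im=bot.capture("top");cv2.imwrite("pics/p2.png",cv2.resize(im[130:210,196:276],(480,480))[:,:,::-1])
im=bot.capture("side");c,a,s=comp(im,(236,266),.013,F["bob"],30,"side");print(c,a,s)
go(.4995,.415,.024,57)
E
```

```text
time_s: 11.07
tcp_pos: [0.4944, 0.4166, 0.1252]
eef_rot: [-179.9, -0.0, 57.2]
wrist_force: [1.0, -1.0, -0.2]
opening: 1.002
[0.57995831 0.21267814] 91.62363600730896 (27.97488784790039, 12.495656967163086)
shift [ 0.29  0.12 10.12] turn [ 0.   0.  -0.1] j7 -79.0 t 11.1667
```

View pics/p2.png

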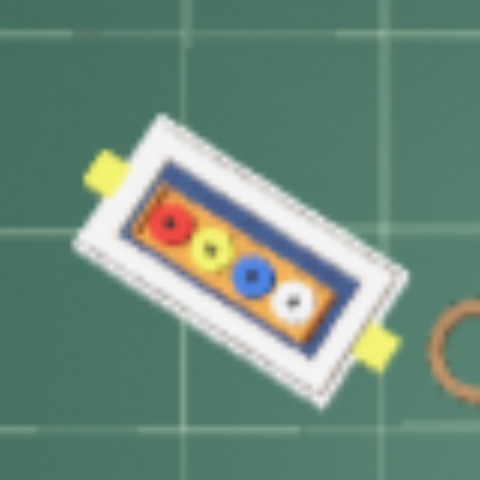

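The bobbin box is inside its pocket, sitting slightly toward one long side but within a few mm. Next is the reel.

```bash
python3 -m jog '[[[0.3,0.1,2,0,0,0,1],[0.3,0.1,4,0,0,0,1],[0.3,0.1,6,0,0,0,1],[0.3,0.1,8,0,0,0,1],[0.3,0.1,9.5,0,0,0,1],[0.3,0.1,10.1,0,0,0,1],[0.3,0.1,10.1,0,0,0,1],[0.3,0.1,10.1,0,0,0,0]]]' 50; python3 -m jog '[[[0,0,0,0,0,0,-1],[0,0,0,0,0,0,-1],[0,0,0,0,0,0,-1],[0,0,0,0,0,0,-1],[0,0,0,0,0,0,-1],[0,0,0,0,0,0,-1],[0,0,-2,0,0,0,-1],[0,0,-4,0,0,0,-1]]]'; python3 -m jog '[[[0,0,-2,0,0,0,-1],[0,0,-4,0,0,0,-1],[0,0,-6,0,0,0,-1],[0,0,-8,0,0,0,-1],[0,0,-8,0,0,0,-1],[0,0,-8,0,0,0,-1],[0,0,-8,0,0,0,-1],[0,0,-8,0,0,0,-1]]]'
python3 - <<'E'
from meas import *
for n in("top","side"):
    im=bot.capture(n);u,v=map(int,px(np.array([.4995,.415,.14]),n))
    cv2.imwrite(f"pics/g1{n}.png",cv2.resize(im[max(v-60,0):v+60,u-60:u+60],(400,400))[:,:,::-1])
cv2.imwrite("pics/g2.png",np.hstack([cv2.imread("pics/g1top.png"),cv2.imread("pics/g1side.png")]))
go(.3937,-.2795,.15)
E
```

```text
time_s: 11.83
tcp_pos: [0.4999, 0.4152, 0.0244]
eef_rot: [180.0, 0.0, 56.8]
wrist_force: [-0.4, -0.8, 1.0]
opening: 0.888
time_s: 12.5
tcp_pos: [0.4983, 0.4156, 0.0639]
eef_rot: [-180.0, 0.1, 56.9]
wrist_force: [0.2, 0.5, -1.2]
opening: 0.387
time_s: 13.17
tcp_pos: [0.4984, 0.4157, 0.1431]
eef_rot: [-180.0, 0.1, 56.9]
wrist_force: [-0.0, 0.5, -0.5]
opening: 0.388
shift [-63.96  29.19  -0.59] turn [-0.   0.1 -0. ] j7 -79.0 t 13.2667
```

View pics/g2.png

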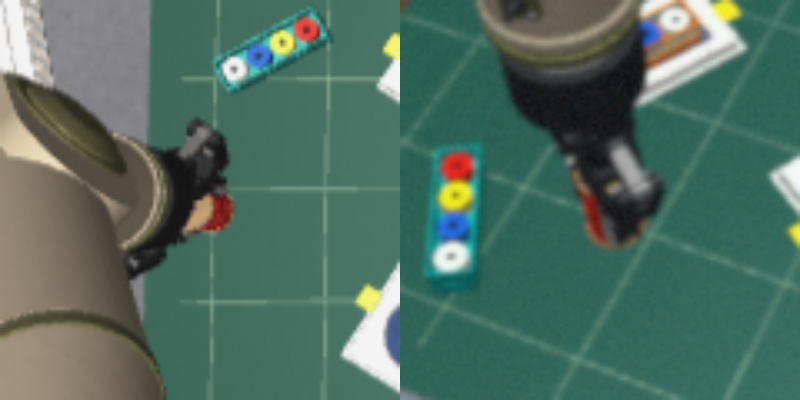

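The reel is gripped upright. I'll carry it across, bowing out so the path doesn't pass too close to the base.

```bash
python3 -m jog '[[[-3,2.2,0,0,0,0,-1],[-6.3,4.6,0,0,0,0,-1],[-9.6,7,0,0,0,0,-1],[-12.9,9.4,0,0,0,0,-1],[-16.2,11.8,0,0,0,0,-1],[-19.5,14.2,0,0,0,0,-1],[-22.8,16.6,0,0,0,0,-1],[-26,18.8,0,0,0,0,-1]]]'; python3 -c "
from h import *
go(.47,-.15,.145)
go(.3937,-.2795,.145)"
```

```text
time_s: 13.93
tcp_pos: [0.5141, 0.0934, 0.1436]
eef_rot: [-180.0, 0.0, 56.9]
wrist_force: [0.7, -0.2, -1.2]
opening: 0.385
shift [-22.8    9.61  -0.12] turn [-0.  0. -0.] j7 -53.0 t 13.9333
shift [-37.81  10.29  -0.11] turn [-0.  0. -0.] j7 -53.0 t 13.9333
```

```bash
python3 -m jog '[[[-3.8,1.6,0,0,0,0,-1],[-7.6,3.2,0,0,0,0,-1],[-11.4,4.8,0,0,0,0,-1],[-15.2,6.4,0,0,0,0,-1],[-19,8,0,0,0,0,-1],[-22.8,9.6,0,0,0,0,-1],[-26.6,9.9,0,0,0,0,-1],[-30.4,10.1,0,0,0,0,-1]]]'; python3 -m jog '[[[-3.5,0.1,0,0,0,0,-1],[-6.5,0.2,0,0,0,0,-1],[-7.4,0.2,0,0,0,0,-1],[-7.4,0.2,2,0,0,0,-1],[-7.4,0.2,4,0,0,0,-1],[-7.4,0.2,6,0,0,0,-1],[-7.4,0.2,7,0,0,0,-1],[-7.4,0.2,7,0,0,0,-1]]]'; python3 -c "
from h import *
go(.3937,-.2795,.0265)"
```

```text
time_s: 14.6
tcp_pos: [0.4324, -0.2162, 0.1436]
eef_rot: [-180.0, 0.0, 56.8]
wrist_force: [-0.5, -0.6, -0.9]
opening: 0.388
time_s: 15.27
tcp_pos: [0.3936, -0.2763, 0.0719]
eef_rot: [-179.8, -0.0, 56.9]
wrist_force: [-0.5, 0.2, -0.8]
opening: 0.385
shift [-0.27  0.2   4.54] turn [-0.2 -0.   0. ] j7 -15.0 t 15.2667
```

```bash
python3 -m jog '[[[-0.2,0.1,1,0,0,0,-1],[-0.2,0.1,2,0,0,0,-1],[-0.2,0.1,3,0,0,0,-1],[-0.2,0.1,4,0,0,0,-1],[-0.2,0.1,4.4,0,0,0,-1],[-0.2,0.1,4.4,0,0,0,-1],[-0.2,0.1,4.4,0,0,0,-1],[-0.2,0.1,4.4,0,0,0,-1]]]'
python3 - <<'E'
from meas import *
go(.3937,-.2795,.0265)
im=bot.capture("side");u,v=map(int,px(np.array([.394,-.28,.03]),"side"))
cv2.imwrite("pics/g3.png",cv2.resize(im[v-50:v+50,u-50:u+50],(500,500))[:,:,::-1])
E
```

```text
time_s: 15.93
tcp_pos: [0.394, -0.2795, 0.0304]
eef_rot: [180.0, 0.0, 56.9]
wrist_force: [0.5, 0.3, -0.4]
opening: 0.384
shift [-0.02 -0.03  0.39] turn [0. 0. 0.] j7 -16.0 t 15.9333
```

View pics/g3.png

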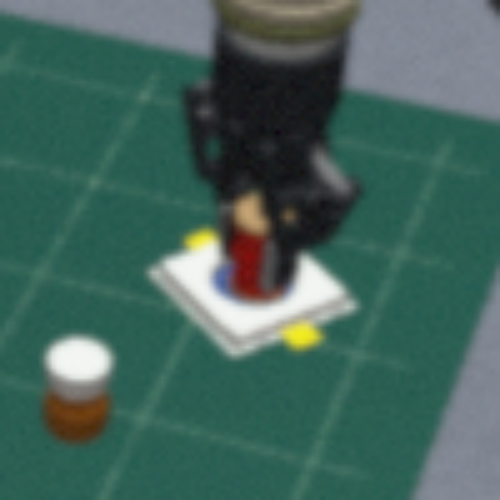

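The reel is standing over its pocket and upright, about 4 mm above the floor. I'll lower it, release and lift.

```bash
python3 -m jog '[[[0,0,0.2,0,0,0,-1],[0,0,0.4,0,0,0,-1],[0,0,0.4,0,0,0,-1],[0,0,0.4,0,0,0,-1],[0,0,0.4,0,0,0,-1],[0,0,0.4,0,0,0,-0.3],[0,0,0.4,0,0,0,-0.1],[0,0,0.4,0,0,0,0.1]]]'; python3 -m jog '[[[0,0,0,0,0,0,0.4],[0,0,0,0,0,0,0.8],[0,0,0,0,0,0,1],[0,0,0,0,0,0,1],[0,0,-3,0,0,0,1],[0,0,-6,0,0,0,1],[0,0,-9,0,0,0,1],[0,0,-12,0,0,0,1]]]'
python3 - <<'E'
from meas import *
go(.480,-.001,.13)
go(.480,-.001,.13,0)
E
```

```text
time_s: 16.65
tcp_pos: [0.3941, -0.2796, 0.0264]
eef_rot: [180.0, 0.0, 56.9]
wrist_force: [0.2, 0.3, -1.0]
opening: 0.546
time_s: 17.32
tcp_pos: [0.3936, -0.2792, 0.1473]
eef_rot: [-179.9, 0.0, 56.9]
wrist_force: [0.5, -0.4, 0.1]
opening: 1.0
shift [28.03 -7.95  1.74] turn [-0.1  0.  -0. ] j7 -14.0 t 17.3167
shift [28.03 -7.95  1.74] turn [-0.   0.  56.9] j7 -14.0 t 17.3167
```

```bash
python3 -m jog '[[[3.8,-1,0,0,0,6,1],[7.6,-2,0,0,0,12,1],[11.4,-3,0,0,0,18,1],[15.2,-4,0,0,0,24,1],[19,-5,0,0,0,30,1],[22.8,-6.5,0.5,0,0,37,1],[26,-7.5,1,0,0,37,1],[28,-8,1.7,0,0,37,1]]]'
python3 - <<'E'
from meas import *
im=bot.capture("top");cv2.imwrite("pics/p3.png",cv2.resize(im[205:285,365:445],(480,480))[:,:,::-1])
go(.480,-.0005,.02)
E
```

```text
time_s: 17.98
tcp_pos: [0.4806, 0.003, 0.1291]
eef_rot: [-180.0, -0.1, 20.1]
wrist_force: [-0.1, -0.2, 0.3]
opening: 1.005
shift [-0.39  0.56 10.79] turn [-0.1 -0.1  0. ] j7 -70.0 t 18.0333
```

View pics/p3.png

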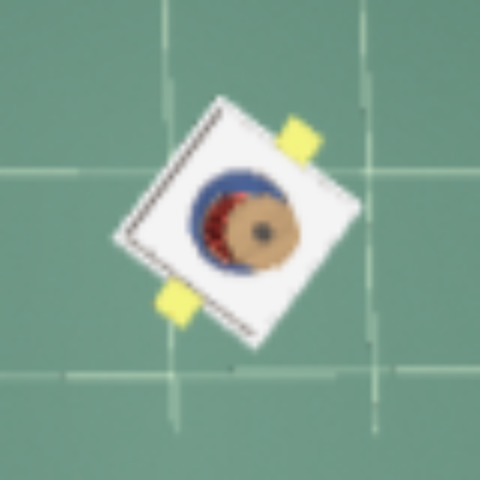

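The reel stands upright in its pocket. The disc at (262,232) versus the pocket at (243,221) looks like height parallax, and I'll check it numerically at the end. Now the tape.

```bash
python3 -m jog '[[[-0.3,0.4,3,0,0,0,1],[-0.3,0.4,6,0,0,0,1],[-0.3,0.4,9,0,0,0,1],[-0.3,0.4,10.8,0,0,0,1],[-0.3,0.4,11.1,0,0,0,1],[-0.3,0.4,11.1,0,0,0,1],[-0.3,0.4,11.1,0,0,0,0.4],[-0.3,0.4,11.1,0,0,0,-1]]]' 50; python3 -m jog '[[[0,0,0,0,0,0,-1],[0,0,0,0,0,0,-1],[0,0,0,0,0,0,-1],[0,0,0,0,0,0,-1],[0,0,-1,0,0,0,-1],[0,0,-4,0,0,0,-1],[0,0,-7,0,0,0,-1],[0,0,-8,0,0,0,-1]]]'
python3 - <<'E'
from meas import *
go(.3878,.2621,.1)
E
```

```text
time_s: 18.7
tcp_pos: [0.4789, -0.0062, 0.0193]
eef_rot: [180.0, -0.1, 19.9]
wrist_force: [0.4, -0.5, 0.5]
opening: 0.749
time_s: 19.37
tcp_pos: [0.4793, -0.0061, 0.1024]
eef_rot: [179.9, -0.2, 19.9]
wrist_force: [0.7, 0.5, -1.5]
opening: 0.625
shift [  0.51 -28.34   0.21] turn [ 0.1 -0.2 -0. ] j7 -69.0 t 19.3667
```

```bash
python3 -m jog '[[[0,-3.5,0,0,0,0,-1],[0,-7.3,0,0,0,0,-1],[0.2,-11.1,0,0,0,0,-1],[0.3,-15,0,0,0,0,-1],[0.4,-19,0,0,0,0,-1],[0.5,-23,0,0,0,0,-1],[0.5,-26,0,0,0,0,-1],[0.5,-28.3,0,0,0,0,-1]]]'; python3 -m jog '[[[0,0,1,0,0,0,-1],[0,0,2,0,0,0,-1],[0,0,3,0,0,0,-1],[0,0,4,0,0,0,-1],[0,0,5,0,0,0,-1],[0,0,5,0,0,0,-1],[0,0,5,0,0,0,-1],[0,0,5,0,0,0,-1]]]'
python3 - <<'E'
from meas import *
go(.3878,.2621,.022)
E
```

```text
time_s: 20.03
tcp_pos: [0.3855, 0.2651, 0.0995]
eef_rot: [-179.9, -0.1, 20.1]
wrist_force: [0.1, 0.5, -0.4]
opening: 0.63
time_s: 20.7
tcp_pos: [0.3871, 0.2619, 0.0492]
eef_rot: [-180.0, -0.1, 19.9]
wrist_force: [-0.9, -0.3, -0.7]
opening: 0.63
shift [0.07 0.01 2.72] turn [-0.  -0.1  0. ] j7 -93.0 t 20.7
```

```bash
python3 -m jog '[[[0.1,0,1,0,0,0,-1],[0.1,0,2,0,0,0,-1],[0.1,0,2.7,0,0,0,-1],[0.1,0,2.7,0,0,0,-1],[0.1,0,2.7,0,0,0,-1],[0.1,0,2.7,0,0,0,0.2],[0.1,0,2.7,0,0,0,0.4],[0.1,0,2.7,0,0,0,0.6]]]'; python3 -m jog '[[[0,0,0,0,0,0,0.8],[0,0,0,0,0,0,1],[0,0,0,0,0,0,1],[0,0,-1,0,0,0,1],[0,0,-4,0,0,0,1],[0,0,-8,0,0,0,1],[0,0,-12,0,0,0,1],[0,0,-16,0,0,0,1]]]'; python3 -m jog '[[[0,3,0,0,0,0,1],[0,6,0,0,0,0,1],[0,10,0,0,0,0,1],[0,14,0,0,0,0,1],[0,18,0,0,0,0,1],[0,22,0,0,0,0,1],[0,26,0,0,0,0,1],[0,26,0,0,0,0,1]]]'
python3 - <<'E'
from meas import *
im=bot.capture("top");im2=bot.capture("side")
cv2.imwrite("pics/f.png",cv2.resize(im[125:285,130:480],(800,366))[:,:,::-1])
cv2.imwrite("pics/fs.png",cv2.resize(im2[90:370,170:470],(600,560))[:,:,::-1])
for k,seed,z,r,t in[("spool",(405,242),.030,16,(.3937,-.2795)),("tape",(223,245),.028,24,(.3878,.2621)),("bob",(236,173),.016,22,(.6021,.2239)),("jar",(355,222),.025,14,(.453,-.1278))]:
    c,a,s=comp(im,seed,z,F[k],r); print(k,c.round(4),"off mm",((c-t)*1e3).round(1),"ang",round(a,1),np.round(s))
print(px(np.array([.3937,-.2795,.058])),bot.get_state()["time_s"])
E
```

```text
time_s: 21.37
tcp_pos: [0.3877, 0.2621, 0.021]
eef_rot: [180.0, 0.0, 19.9]
wrist_force: [-0.6, 0.1, -0.3]
opening: 0.798
time_s: 22.03
tcp_pos: [0.3872, 0.2615, 0.1835]
eef_rot: [-180.0, 0.1, 19.9]
wrist_force: [0.0, 2.3, -0.7]
opening: 0.998
time_s: 22.7
tcp_pos: [0.4783, 0.0097, 0.1825]
eef_rot: [179.8, -0.1, 19.3]
wrist_force: [-0.1, 0.2, 0.8]
opening: 1.001
spool [ 0.3904 -0.2799] off mm [-3.3 -0.4] ang 78.3 [46. 33.]
tape [0.3906 0.2655] off mm [2.8 3.4] ang 0.4 [52. 52.]
bob [0.5996 0.2262] off mm [-2.5  2.3] ang 57.2 [104.  30.]
jar [ 0.453  -0.1278] off mm [ 0. -0.] ang 89.2 [35. 35.]
(np.float64(408.3348546059469), np.float64(242.19482223275725)) 22.8
```

View pics/f.png

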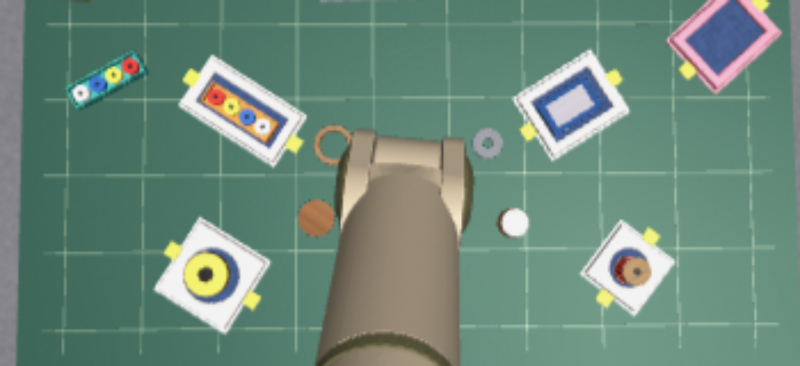

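View pics/fs.png

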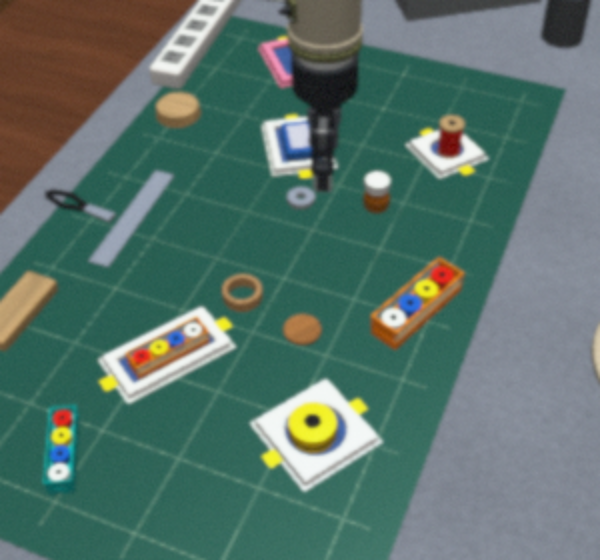

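All four look seated in their own pockets and the jar hasn't moved. As a last check I'll triangulate heights across the two views, tape and bobbin box included.

Run:
```python
from meas import *
def cen(n,X,f,r):
    im=bot.capture(n);h=cv2.cvtColor(im,cv2.COLOR_RGB2HSV).astype(int);u,v=map(int,px(np.array(X),n))
    w=h[v-r:v+r,u-r:u+r];m=f(w[...,0],w[...,1],w[...,2]).astype(np.uint8)
    k,l,st,ce=cv2.connectedComponentsWithStats(m);i=1+st[1:,4].argmax();return ce[i]+[u-r,v-r]
def tri(X,f,r):
    P=[];q=[]
    for n in("top","side"):
        m=bot.camera_model(n);K=np.array([[m["fx"],0,m["cx"]],[0,m["fy"],m["cy"]],[0,0,1]])
        P.append(K@np.c_[m["R"],m["t"]]);q.append(cen(n,X,f,r))
    x=cv2.triangulatePoints(P[0],P[1],q[0],q[1])[:,0];return (x[:3]/x[3]).round(4)
print("tape button",tri((.390,.265,.028),lambda h,s,v:v<90,6))
print("bob blue",tri((.595,.218,.028),lambda h,s,v:(h>100)&(h<120)&(s>120)&(v>170),9))
print("tin panel",tri((.608,-.21,.026),lambda h,s,v:(s<60)&(v>120),9))
print("spool disc",tri((.393,-.28,.058),lambda h,s,v:(h>8)&(h<22)&(s>60)&(v>110),9))
```

```text
tape button [0.3898 0.2657 0.032 ]
bob blue [0.5912 0.2146 0.0289]
tin panel [ 0.6045 -0.2049  0.0277]
spool disc [ 0.3902 -0.2788  0.0576]
```

```bash
python3 -c "
from workcell import bot
print(bot.hand_in())"
```

```text
the job is handed in; nothing more can be done
None
```

I put the tin, bobbin box, reel and tape measure each into its own white insert and handed the job in at about 23 s of the 96 s allowed. I used the smaller orange bobbin box and left the turquoise box, the larger orange box and the pink insert alone.

- **Position:** seen from above, each part is within about 5 mm of its pocket centre (limit 13 mm).
- **Alignment:** the bobbin box is 0.3° off its pocket's long side. I did not measure the tin's angle after release, but it was let go about 0.5° off and looks aligned in the picture.
- **Height:** tops measured across the two views match parts resting on the pocket floors. The reel is at 57.6 mm (58 expected), the bobbin box 28.9 (28), the tin 27.7 (26) and the tape's button 32. The tape body should be at 28, and the button sits on top of it by an amount I don't know.
- **Jar:** it has not moved.
- **Disagreement:** the tin's centre came out about 5 mm off its pocket centre in the two-view check but 1 to 2 mm off from the top view alone. The arm hid part of the tin in that top view, and a finger may have hidden part of its panel in the final side view.

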